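# Move a row of sample bottles to the measuring rack in order

### The job

Four different sample bottles stand in a row on the grey carrier tray with white seats, in measuring order, the first one next to the tray's brass ball-topped post. Move them all into the blue rack so that they stand in the same order counted from that rack's own ball-topped post (which may be at either end): the first in the well next to the post, and so on, one bottle to a well, upright on the well's floor and let go. Do not tip any bottle over.

Things in the scene. Friction and masses are not known exactly. Their poses are not given: they have to be found in the camera images.
- jar: White plastic wide jar, the shortest and widest: 50 mm diameter up to 52 mm height, above it a 47 mm lid up to 70 mm; about 0.14 kg. Standing, loose; origin at the centre of its underside, z up its axis. It is round, so its yaw does not matter.
- narrow_neck: Brown glass bottle with black cap: straight body 46 mm diameter up to 66 mm height, sloping shoulder, black 28 mm cap from 80 to 95 mm; about 0.18 kg. Standing, loose; origin at the centre of its underside, z up its axis. It is round, so its yaw does not matter.
- can: Bare aluminium can: 44 mm diameter, 80 mm high, with a 41 mm flat lid to 84 mm; about 0.16 kg. Standing, loose; origin at the centre of its underside, z up its axis. It is round, so its yaw does not matter.
- dropper: White plastic dropper bottle: straight body 40 mm diameter up to 68 mm height, then a slope to a thin pointed nozzle, tip at 95 mm; about 0.12 kg. Standing, loose; origin at the centre of its underside, z up its axis. It is round, so its yaw does not matter.
- seat_jar: Seat under the jar at the start: fixed white square tray, 73 mm wide (66 inside). Origin: centre of its underside, 4 mm above the bench; its floor 4 mm, rim 14 mm above the origin. Four alike seats, shuffled, form a row at 75 mm pitch on the grey carrier (90 x 390 mm). +y points along the row to the carrier's brass post, 62.5 mm beyond the first seat: farthest along +y = first.
- seat_narrow_neck: Seat under the narrow-neck at the start: fixed white square tray, 73 mm wide (66 inside). Origin: centre of its underside, 4 mm above the bench; its floor 4 mm, rim 14 mm above the origin. Four alike seats, shuffled, form a row at 75 mm pitch on the grey carrier (90 x 390 mm). +y points along the row to the carrier's brass post, 62.5 mm beyond the first seat: farthest along +y = first.
- seat_can: Seat under the can at the start: fixed white square tray, 73 mm wide (66 inside). Origin: centre of its underside, 4 mm above the bench; its floor 4 mm, rim 14 mm above the origin. Four alike seats, shuffled, form a row at 75 mm pitch on the grey carrier (90 x 390 mm). +y points along the row to the carrier's brass post, 62.5 mm beyond the first seat: farthest along +y = first.
- seat_dropper: Seat under the dropper at the start: fixed white square tray, 73 mm wide (66 inside). Origin: centre of its underside, 4 mm above the bench; its floor 4 mm, rim 14 mm above the origin. Four alike seats, shuffled, form a row at 75 mm pitch on the grey carrier (90 x 390 mm). +y points along the row to the carrier's brass post, 62.5 mm beyond the first seat: farthest along +y = first.
- rack: Target: fixed blue rack, 78 (x) by 396 mm (y). Four open wells in a row at y = -112.5, -37.5, 37.5, 112.5 mm, x = 0, each 66 (x) by 69 mm (y) inside; floor 6 mm above the origin, 6 mm thick walls up to 20 mm above it. A flat pad at each end. Origin: centre of the underside, on the bench.
- index_post: Fixed brass post on one end pad of the blue rack, 12 mm thick with a 24 mm ball, its top 52 mm above its foot. Origin: centre of its foot, 4 mm above the bench. It stands at y = +175 or -175 mm in the rack's frame; the first well is the one next to it (centre 62.5 mm away). At the other end is only a flat blue disc.

How it is judged:
At the end, for the whole second after the job is handed in: Every bottle at rest, upright within 0.1 rad, on a well floor of the rack (height within 4 mm, 17 mm off the row line at most); the bottle whose seat was first, second, third, fourth from the carrier's post is 62.5, 137.5, 212.5, 287.5 mm from the rack's post (within 17 mm) (x of jar in the frame of rack between -0.017 and 0.017 m and z of jar in the frame of rack between 0.002 and 0.01 m and angle between each of jar, narrow_neck, can, dropper's own z axis and vertical below 0.1 rad and linear speed of each of jar, narrow_neck, can, dropper below 0.02 m/s and x of narrow_neck in the frame of rack between -0.017 and 0.017 m and z of narrow_neck in the frame of rack between 0.002 and 0.01 m and x of can in the frame of rack between -0.017 and 0.017 m and z of can in the frame of rack between 0.002 and 0.01 m and x of dropper in the frame of rack between -0.017 and 0.017 m and z of dropper in the frame of rack between 0.002 and 0.01 m and ((y of seat_jar in the frame of seat_narrow_neck above 0 m and y of seat_narrow_neck in the frame of seat_can above 0 m and y of seat_can in the frame of seat_dropper above 0 m and horizontal distance between jar and index_post between 0.0455 and 0.0795 m and horizontal distance between narrow_neck and index_post between 0.1205 and 0.1545 m and horizontal distance between can and index_post between 0.1955 and 0.2295 m and horizontal distance between dropper and index_post between 0.2705 and 0.3045 m) or (y of seat_jar in the frame of seat_narrow_neck above 0 m and y of seat_narrow_neck in the frame of seat_dropper above 0 m and y of seat_dropper in the frame of seat_can above 0 m and horizontal distance between jar and index_post between 0.0455 and 0.0795 m and horizontal distance between narrow_neck and index_post between 0.1205 and 0.1545 m and horizontal distance between dropper and index_post between 0.1955 and 0.2295 m and horizontal distance between can and index_post between 0.2705 and 0.3045 m) or (y of seat_jar in the frame of seat_can above 0 m and y of seat_can in the frame of seat_narrow_neck above 0 m and y of seat_narrow_neck in the frame of seat_dropper above 0 m and horizontal distance between jar and index_post between 0.0455 and 0.0795 m and horizontal distance between can and index_post between 0.1205 and 0.1545 m and horizontal distance between narrow_neck and index_post between 0.1955 and 0.2295 m and horizontal distance between dropper and index_post between 0.2705 and 0.3045 m) or (y of seat_jar in the frame of seat_can above 0 m and y of seat_can in the frame of seat_dropper above 0 m and y of seat_dropper in the frame of seat_narrow_neck above 0 m and horizontal distance between jar and index_post between 0.0455 and 0.0795 m and horizontal distance between can and index_post between 0.1205 and 0.1545 m and horizontal distance between dropper and index_post between 0.1955 and 0.2295 m and horizontal distance between narrow_neck and index_post between 0.2705 and 0.3045 m) or (y of seat_jar in the frame of seat_dropper above 0 m and y of seat_dropper in the frame of seat_narrow_neck above 0 m and y of seat_narrow_neck in the frame of seat_can above 0 m and horizontal distance between jar and index_post between 0.0455 and 0.0795 m and horizontal distance between dropper and index_post between 0.1205 and 0.1545 m and horizontal distance between narrow_neck and index_post between 0.1955 and 0.2295 m and horizontal distance between can and index_post between 0.2705 and 0.3045 m) or (y of seat_jar in the frame of seat_dropper above 0 m and y of seat_dropper in the frame of seat_can above 0 m and y of seat_can in the frame of seat_narrow_neck above 0 m and horizontal distance between jar and index_post between 0.0455 and 0.0795 m and horizontal distance between dropper and index_post between 0.1205 and 0.1545 m and horizontal distance between can and index_post between 0.1955 and 0.2295 m and horizontal distance between narrow_neck and index_post between 0.2705 and 0.3045 m) or (y of seat_narrow_neck in the frame of seat_jar above 0 m and y of seat_jar in the frame of seat_can above 0 m and y of seat_can in the frame of seat_dropper above 0 m and horizontal distance between narrow_neck and index_post between 0.0455 and 0.0795 m and horizontal distance between jar and index_post between 0.1205 and 0.1545 m and horizontal distance between can and index_post between 0.1955 and 0.2295 m and horizontal distance between dropper and index_post between 0.2705 and 0.3045 m) or (y of seat_narrow_neck in the frame of seat_jar above 0 m and y of seat_jar in the frame of seat_dropper above 0 m and y of seat_dropper in the frame of seat_can above 0 m and horizontal distance between narrow_neck and index_post between 0.0455 and 0.0795 m and horizontal distance between jar and index_post between 0.1205 and 0.1545 m and horizontal distance between dropper and index_post between 0.1955 and 0.2295 m and horizontal distance between can and index_post between 0.2705 and 0.3045 m) or (y of seat_narrow_neck in the frame of seat_can above 0 m and y of seat_can in the frame of seat_jar above 0 m and y of seat_jar in the frame of seat_dropper above 0 m and horizontal distance between narrow_neck and index_post between 0.0455 and 0.0795 m and horizontal distance between can and index_post between 0.1205 and 0.1545 m and horizontal distance between jar and index_post between 0.1955 and 0.2295 m and horizontal distance between dropper and index_post between 0.2705 and 0.3045 m) or (y of seat_narrow_neck in the frame of seat_can above 0 m and y of seat_can in the frame of seat_dropper above 0 m and y of seat_dropper in the frame of seat_jar above 0 m and horizontal distance between narrow_neck and index_post between 0.0455 and 0.0795 m and horizontal distance between can and index_post between 0.1205 and 0.1545 m and horizontal distance between dropper and index_post between 0.1955 and 0.2295 m and horizontal distance between jar and index_post between 0.2705 and 0.3045 m) or (y of seat_narrow_neck in the frame of seat_dropper above 0 m and y of seat_dropper in the frame of seat_jar above 0 m and y of seat_jar in the frame of seat_can above 0 m and horizontal distance between narrow_neck and index_post between 0.0455 and 0.0795 m and horizontal distance between dropper and index_post between 0.1205 and 0.1545 m and horizontal distance between jar and index_post between 0.1955 and 0.2295 m and horizontal distance between can and index_post between 0.2705 and 0.3045 m) or (y of seat_narrow_neck in the frame of seat_dropper above 0 m and y of seat_dropper in the frame of seat_can above 0 m and y of seat_can in the frame of seat_jar above 0 m and horizontal distance between narrow_neck and index_post between 0.0455 and 0.0795 m and horizontal distance between dropper and index_post between 0.1205 and 0.1545 m and horizontal distance between can and index_post between 0.1955 and 0.2295 m and horizontal distance between jar and index_post between 0.2705 and 0.3045 m) or (y of seat_can in the frame of seat_jar above 0 m and y of seat_jar in the frame of seat_narrow_neck above 0 m and y of seat_narrow_neck in the frame of seat_dropper above 0 m and horizontal distance between can and index_post between 0.0455 and 0.0795 m and horizontal distance between jar and index_post between 0.1205 and 0.1545 m and horizontal distance between narrow_neck and index_post between 0.1955 and 0.2295 m and horizontal distance between dropper and index_post between 0.2705 and 0.3045 m) or (y of seat_can in the frame of seat_jar above 0 m and y of seat_jar in the frame of seat_dropper above 0 m and y of seat_dropper in the frame of seat_narrow_neck above 0 m and horizontal distance between can and index_post between 0.0455 and 0.0795 m and horizontal distance between jar and index_post between 0.1205 and 0.1545 m and horizontal distance between dropper and index_post between 0.1955 and 0.2295 m and horizontal distance between narrow_neck and index_post between 0.2705 and 0.3045 m) or (y of seat_can in the frame of seat_narrow_neck above 0 m and y of seat_narrow_neck in the frame of seat_jar above 0 m and y of seat_jar in the frame of seat_dropper above 0 m and horizontal distance between can and index_post between 0.0455 and 0.0795 m and horizontal distance between narrow_neck and index_post between 0.1205 and 0.1545 m and horizontal distance between jar and index_post between 0.1955 and 0.2295 m and horizontal distance between dropper and index_post between 0.2705 and 0.3045 m) or (y of seat_can in the frame of seat_narrow_neck above 0 m and y of seat_narrow_neck in the frame of seat_dropper above 0 m and y of seat_dropper in the frame of seat_jar above 0 m and horizontal distance between can and index_post between 0.0455 and 0.0795 m and horizontal distance between narrow_neck and index_post between 0.1205 and 0.1545 m and horizontal distance between dropper and index_post between 0.1955 and 0.2295 m and horizontal distance between jar and index_post between 0.2705 and 0.3045 m) or (y of seat_can in the frame of seat_dropper above 0 m and y of seat_dropper in the frame of seat_jar above 0 m and y of seat_jar in the frame of seat_narrow_neck above 0 m and horizontal distance between can and index_post between 0.0455 and 0.0795 m and horizontal distance between dropper and index_post between 0.1205 and 0.1545 m and horizontal distance between jar and index_post between 0.1955 and 0.2295 m and horizontal distance between narrow_neck and index_post between 0.2705 and 0.3045 m) or (y of seat_can in the frame of seat_dropper above 0 m and y of seat_dropper in the frame of seat_narrow_neck above 0 m and y of seat_narrow_neck in the frame of seat_jar above 0 m and horizontal distance between can and index_post between 0.0455 and 0.0795 m and horizontal distance between dropper and index_post between 0.1205 and 0.1545 m and horizontal distance between narrow_neck and index_post between 0.1955 and 0.2295 m and horizontal distance between jar and index_post between 0.2705 and 0.3045 m) or (y of seat_dropper in the frame of seat_jar above 0 m and y of seat_jar in the frame of seat_narrow_neck above 0 m and y of seat_narrow_neck in the frame of seat_can above 0 m and horizontal distance between dropper and index_post between 0.0455 and 0.0795 m and horizontal distance between jar and index_post between 0.1205 and 0.1545 m and horizontal distance between narrow_neck and index_post between 0.1955 and 0.2295 m and horizontal distance between can and index_post between 0.2705 and 0.3045 m) or (y of seat_dropper in the frame of seat_jar above 0 m and y of seat_jar in the frame of seat_can above 0 m and y of seat_can in the frame of seat_narrow_neck above 0 m and horizontal distance between dropper and index_post between 0.0455 and 0.0795 m and horizontal distance between jar and index_post between 0.1205 and 0.1545 m and horizontal distance between can and index_post between 0.1955 and 0.2295 m and horizontal distance between narrow_neck and index_post between 0.2705 and 0.3045 m) or (y of seat_dropper in the frame of seat_narrow_neck above 0 m and y of seat_narrow_neck in the frame of seat_jar above 0 m and y of seat_jar in the frame of seat_can above 0 m and horizontal distance between dropper and index_post between 0.0455 and 0.0795 m and horizontal distance between narrow_neck and index_post between 0.1205 and 0.1545 m and horizontal distance between jar and index_post between 0.1955 and 0.2295 m and horizontal distance between can and index_post between 0.2705 and 0.3045 m) or (y of seat_dropper in the frame of seat_narrow_neck above 0 m and y of seat_narrow_neck in the frame of seat_can above 0 m and y of seat_can in the frame of seat_jar above 0 m and horizontal distance between dropper and index_post between 0.0455 and 0.0795 m and horizontal distance between narrow_neck and index_post between 0.1205 and 0.1545 m and horizontal distance between can and index_post between 0.1955 and 0.2295 m and horizontal distance between jar and index_post between 0.2705 and 0.3045 m) or (y of seat_dropper in the frame of seat_can above 0 m and y of seat_can in the frame of seat_jar above 0 m and y of seat_jar in the frame of seat_narrow_neck above 0 m and horizontal distance between dropper and index_post between 0.0455 and 0.0795 m and horizontal distance between can and index_post between 0.1205 and 0.1545 m and horizontal distance between jar and index_post between 0.1955 and 0.2295 m and horizontal distance between narrow_neck and index_post between 0.2705 and 0.3045 m) or (y of seat_dropper in the frame of seat_can above 0 m and y of seat_can in the frame of seat_narrow_neck above 0 m and y of seat_narrow_neck in the frame of seat_jar above 0 m and horizontal distance between dropper and index_post between 0.0455 and 0.0795 m and horizontal distance between can and index_post between 0.1205 and 0.1545 m and horizontal distance between narrow_neck and index_post between 0.1955 and 0.2295 m and horizontal distance between jar and index_post between 0.2705 and 0.3045 m))); the robot touches nothing.
It fails at once if a bottle is tipped over (angle between any of jar, narrow_neck, can, dropper's own z axis and vertical above 0.7 rad).
It also fails if it takes over 99 s, if anything falls off the work surface, if the arm or the gripper's body presses on something with over 40 N, if the wrist force passes 120 N, or if a joint passes its speed limit or range.

### The arm

A 6-joint arm with a two-finger parallel gripper is mounted at the origin on the work surface. World frame = base frame: x ahead of the robot, y to its left, z up, the work surface at z = 0. Lengths are in m, angles in rad, forces in N, time in s.
With the tool pointing down it reaches from about 0.35 to 0.775 m from the base axis. Payload 5.5 kg.
Tool frame: the origin (TCP) lies between the finger pads; the fingertips stand 8 mm ahead of it and the grasp point (between the pads) lies 11 mm behind it; z points along the fingers, y is the direction in which the jaws open and shut (so a half turn about z gives the same grasp; the last joint's range is limited). The gripper opens to 85 mm and grips with 20 to 120 N. Pads are 22 mm wide; open, the fingers measure 114 mm over their backs; the gripper's body (76 mm by 85 mm) begins 54 mm behind the grasp point. The pads swing forward as they close: fully open they stand 13 mm farther back than shut.
Start: joints at [-1.255, 0.313, 0.046, 1.304, 0, 1.431], TCP at [0.253, -0.516, 0.239] pointing down, gripper open.
Joint ranges: [-2.76, 2.76], [-0.86, 1.69], [-1.03, 1.26], [-2.2, 2.34], [-1.47, 1.5], [-3.14, 3.14]. Speed limits (rad/s): [2.57, 2.57, 3.14, 3.14, 3.14, 3.14].

### API

Orientations are given as a unit quaternion [x, y, z, w].
In Python, from station import sensors, optics, workorder gives the robot as it stands. The module is installed in compiled form; this text tells all that it offers.
- The arm moves only by the tool drive_tool, never from a script. Its argument "moves" is a list of rows, each an object of numbers: "dx", "dy", "dz": the shift along the world's x, y, z in mm; "roll": the turn about the world's z in degrees; "jaw": the closure, from -1 (fully open) to 1 (shut). In form: [{"dx": .., "dy": .., "dz": .., "roll": .., "jaw": ..}, ...]. A call has 1 to 8 rows; each row is the pose to reach, as a shift and turn from the pose measured when the call began; what a row does not reach only later rows make up. A row lasts 1/8 s, in which the tool goes at most 62.5 mm and 10.7 degrees, less where a joint would pass 70% of its speed; a pose out of reach is approached as far as the arm can. A call with a gripper value outside its range is refused whole. The fingers move at their own pace and stop on an object; "squeeze" is the grip in N (left out, the last holds). Time passes only in rows, so rows that repeat a pose let the fingers close. It gives the time, the measured TCP pose, the force and the opening at its end, in the units of the state.
- sensors.state(): the state, without advancing time (a new reading comes with each control period).
- optics.grab_frame(name): name is "scene" or "top" or "wrist"; returns the picture (400x640x3 uint8, blue, green, red); there is no depth.
- optics.get_calibration(name): a dict with "K" (3x3 intrinsics, pixels), "dist" ([k1, k2, p1, p2, k3] as OpenCV has them; the pictures are not rectified), "rvec" (rotation vector, rad) and "tvec" (3), from world to camera coordinates, as OpenCV has them. Camera axes: x right, y down, z forward; pixel columns grow to the right and rows downward; lengths in m; the calibration is good to about 2 mm. A picture is of the moment at which its call begins: read the wrist's pose just before it. get_calibration takes no time and is no camera call; for the wrist camera it gives the pose at the moment of the call.
- workorder.hand_in(): hands the job in, once; it reports no verdict.
Trained networks look in the newest picture that a camera, given by its name, has taken for a name from the list of things; names that differ only in an ending like _2 or _b are one class to them, and where a whole thing is asked for, a point or a joint stands for the part that bears it (a point fixed in the world has none). Each returns a list of dicts, best first, with "confidence" (0 to 1); they miss things now and then, are a little off and sometimes report something else, mostly with a low value. They report only what shows in the picture. A call takes as long as a camera call.
- optics.boxes_of(name, camera): "location" ([x, y, z] in m, in world coordinates, good to about 4 mm: the middle of the surface that is visible of it).
- optics.regions_of(name, camera): "mask" (400x640 bool, what is visible of it).
The state is a dict: "clock": time; "qpos": joint angles; "joint_vel": joint speeds; "joint_efforts": joint torques, N m; "position": TCP position; "tcp_rot": TCP orientation; "ft_force": force on the tool from outside, world axes, zero at the start; "torque": the same for the moment, N m; "grip_width": opening from 0.0 (shut) to 1.0 (fully open).
Only numpy, scipy, OpenCV 4.12 (cv2) and the standard library are available. Lean on these libraries where they do the work, as an engineer would, in place of code of your own. Each camera call takes 0.05 s, during which the arm holds its last target. There are 200 camera calls.

## Working session

There is one attempt and no reset: what is moved stays moved. The work goes in short steps, Python scripts to look and compute and a tool call to move; the robot and the scene stay as the last step left them, time stands still between calls to the robot, and variables do not carry over. Pictures are saved under pics/ and viewed, about 12 in all and at most 16, crops included, and the job is handed in when it is done.

Besides the shell and the picture viewer there is one more tool, called after "Call:" as name(argument=value, ...), one argument or row to a line, values as JSON. drive_tool: Moves the arm, as the interface text tells. Its arguments: {"type":"object","properties":{"moves":{"type":"array","items":{"type":"object","properties":{"dx":{"type":"number"},"dy":{"type":"number"},"dz":{"type":"number"},"roll":{"type":"number"},"jaw":{"type":"number"}}}},"squeeze":{"type":"number"}},"required":["moves"]}

```bash
mkdir -p pics; cat > h.py <<'E'
import numpy as np, cv2
from station import sensors, optics, workorder
def ray(cam,uv,z):
    c=optics.get_calibration(cam);R=cv2.Rodrigues(np.array(c["rvec"],float))[0];t=np.array(c["tvec"],float).ravel()
    p=cv2.undistortPoints(np.array([[uv]],float),np.array(c["K"],float),np.array(c["dist"],float))[0,0]
    d=R.T@np.array([p[0],p[1],1]);o=-R.T@t
    return o+d*(z-o[2])/d[2]
def proj(cam,P):
    c=optics.get_calibration(cam)
    return cv2.projectPoints(np.array(P,float).reshape(-1,3),np.array(c["rvec"],float),np.array(c["tvec"],float),np.array(c["K"],float),np.array(c["dist"],float))[0][:,0]
E
python3 - <<'E'
from h import *
for c in("top","scene"):
    cv2.imwrite(f"pics/{c}0.png",optics.grab_frame(c))
    for n in("jar","narrow_neck","can","dropper","seat_jar","rack","index_post"):
        print(c,n,[(np.round(b["location"],3).tolist(),round(b["confidence"],2)) for b in optics.boxes_of(n,c)[:5]])
s=sensors.state();print(s)
E
```

```text
top jar [([0.457, 0.025, 0.004], 0.64), ([0.636, -0.094, 0.079], 0.55), ([0.434, 0.201, 0.048], 0.18)]
top narrow_neck [([0.612, 0.112, 0.081], 0.74)]
top can [([0.628, -0.019, 0.091], 0.74)]
top dropper [([0.61, 0.05, 0.078], 0.67), ([0.606, 0.116, 0.007], 0.67)]
top seat_jar [([0.623, -0.099, 0.007], 0.89)]
top rack [([0.461, 0.026, 0.008], 0.78)]
top index_post [([0.606, 0.118, 0.007], 0.68), ([0.434, 0.194, 0.048], 0.57)]
scene jar []
scene narrow_neck [([0.635, 0.119, 0.074], 0.94)]
scene can [([0.646, -0.016, 0.082], 0.63)]
scene dropper [([0.633, 0.054, 0.068], 0.77)]
scene seat_jar [([0.661, -0.083, 0.01], 0.67)]
scene rack [([0.461, 0.033, 0.004], 0.92)]
scene index_post [([0.441, 0.202, 0.048], 0.87)]
{'clock': 0.8, 'qpos': array([-1.25460170e+00,  3.13115781e-01,  4.61444047e-02,  1.30363253e+00,
       -7.94717794e-06,  1.43120935e+00]), 'joint_vel': array([ 0.00117981, -0.00133485,  0.00037999,  0.0003557 ,  0.00146213,
       -0.00060055]), 'joint_efforts': array([-1.11465648e-03, -4.80390859e+01,  2.98794740e+01, -3.04524692e-04,
       -1.39601593e-04, -9.94613458e-06]), 'position': array([ 0.25310506, -0.51634914,  0.23938933]), 'tcp_rot': array([9.74145074e-01, 2.25923363e-01, 4.52637289e-06, 9.61833721e-05]), 'ft_force': array([-0.5434079 ,  1.37319582,  0.20355918]), 'torque': array([0.01057945, 0.04070371, 0.03226986]), 'grip_width': 1.001312098549647}
```

View pics/top0.png

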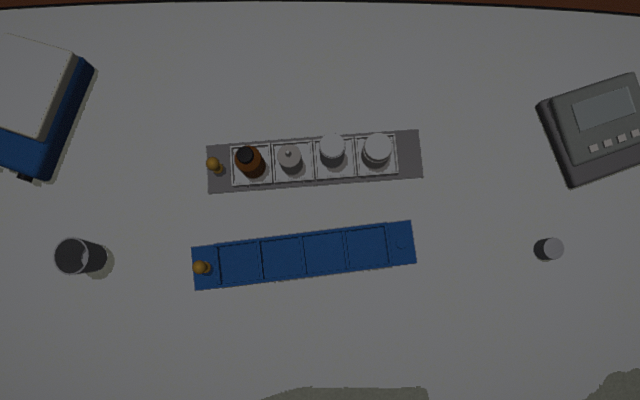

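View pics/scene0.png

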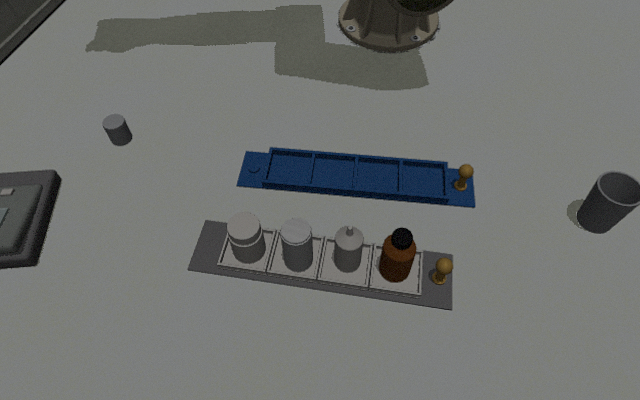

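The top view shows the carrier post at (213,163), followed by brown narrow_neck, dropper, can and jar. The rack post is at (200,267), on the same +y side. I'll zoom in to get precise pixels.

```bash
python3 - <<'E'
from h import *
a=cv2.imread("pics/top0.png");b=cv2.imread("pics/scene0.png")
g=lambda i:cv2.convertScaleAbs(i,alpha=1.5)
cv2.imwrite("pics/tz.png",cv2.resize(g(a[120:300,185:430]),None,fx=3.2,fy=3.2,interpolation=cv2.INTER_CUBIC))
cv2.imwrite("pics/sz.png",cv2.resize(g(b[140:310,185:480]),None,fx=2.7,fy=2.7,interpolation=cv2.INTER_CUBIC))
E
```

```text
(no output)
```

View pics/tz.png

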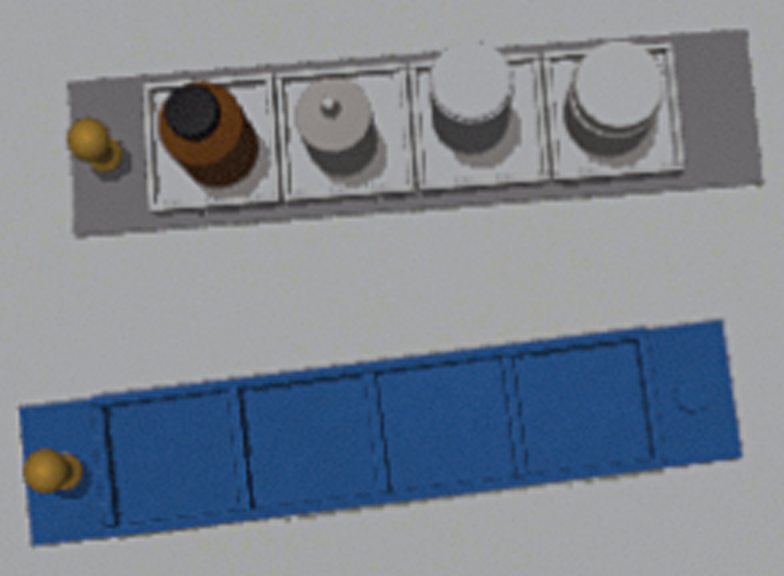

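View pics/sz.png

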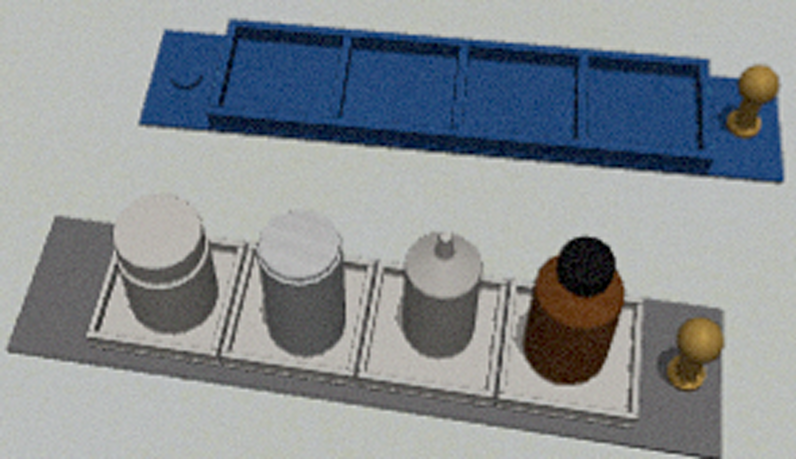

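```bash
python3 - <<'E'
from h import *
T=lambda u,v:(185+(u+.5)/3.2-.5,120+(v+.5)/3.2-.5)
S=lambda u,v:(185+(u+.5)/2.7-.5,140+(v+.5)/2.7-.5)
def f(cam,tr,L,z): 
    r=np.array([ray(cam,tr(*p),z)[:2] for p in L]);return r
for nm,L in(("rack",[(20,406),(722,320),(742,459),(33,545)]),("carr",[(68,82),(748,30),(763,184),(76,237)])):
    r=f("top",T,L,.004);print(nm,r.round(4).tolist(),r.mean(0).round(4)); d=(r[0]+r[3]-r[1]-r[2])/2;print(np.linalg.norm(d),d/np.linalg.norm(d))
r=f("scene",S,[(783,181),(140,125),(165,30)],.004);print("rack scene",r.round(4).tolist())
print("rpost",ray("top",T(45,470),.044),ray("scene",S(758,84),.044))
for n,t,s,z in(("nn",(192,111),(587,256),.103),("dr",(330,103),(446,236),.102),("can",(471,83),(301,245),.092),("jar",(617,85),(159,231),.078)):
    print(n,ray("top",T(*t),z).round(4),ray("scene",S(*s),z).round(4))
E
```

```text
rack [[0.4687, 0.2263], [0.5246, -0.1637], [0.4479, -0.1748], [0.3921, 0.2153]] [0.4583 0.0258]
0.3940184807083234 [-0.14167266  0.98991356]
carr [[0.6544, 0.209], [0.6915, -0.1796], [0.602, -0.1872], [0.5646, 0.1993]] [0.6281 0.0104]
0.38934907680875325 [-0.09563568  0.9954164 ]
rack scene [[0.4698, 0.2277], [0.5279, -0.1609], [0.4499, -0.173]]
rpost [0.43351884 0.19963142 0.044     ] [0.43337298 0.20026618 0.044     ]
nn [0.6144 0.1184 0.103 ] [0.6148 0.12   0.103 ]
dr [0.6198 0.049  0.102 ] [0.6204 0.051  0.102 ]
can [ 0.6339 -0.0216  0.092 ] [ 0.6378 -0.019   0.092 ]
jar [ 0.638  -0.0973  0.078 ] [ 0.6402 -0.0959  0.078 ]
```

Call:
drive_tool(
  moves=[
    {"dx": 361,"dy": 636,"roll": 69.4,"jaw": -1},
    {"dx": 361,"dy": 636,"roll": 69.4,"jaw": -1},
    {"dx": 361,"dy": 636,"roll": 69.4,"jaw": -1},
    {"dx": 361,"dy": 636,"roll": 69.4,"jaw": -1},
    {"dx": 361,"dy": 636,"roll": 69.4,"jaw": -1},
    {"dx": 361,"dy": 636,"roll": 69.4,"jaw": -1},
    {"dx": 361,"dy": 636,"roll": 69.4,"jaw": -1},
    {"dx": 361,"dy": 636,"roll": 69.4,"jaw": -1},
  ],
  squeeze=40,
)

```text
invalid input at $.moves[0]: expected keys dx, dy, dz, roll, jaw
```

Call:
drive_tool(
  moves=[
    {"dx": 361,"dy": 636,"dz": 0,"roll": 69.4,"jaw": -1},
    {"dx": 361,"dy": 636,"dz": 0,"roll": 69.4,"jaw": -1},
    {"dx": 361,"dy": 636,"dz": 0,"roll": 69.4,"jaw": -1},
    {"dx": 361,"dy": 636,"dz": 0,"roll": 69.4,"jaw": -1},
    {"dx": 361,"dy": 636,"dz": 0,"roll": 69.4,"jaw": -1},
    {"dx": 361,"dy": 636,"dz": 0,"roll": 69.4,"jaw": -1},
    {"dx": 361,"dy": 636,"dz": 0,"roll": 69.4,"jaw": -1},
    {"dx": 361,"dy": 636,"dz": 0,"roll": 69.4,"jaw": -1},
  ],
  squeeze=40,
)

```text
clock: 1.8
position: [0.5008, -0.0796, 0.2397]
tcp_rot: [0.672, 0.741, 0.0, 0.001]
ft_force: [1.0, -0.8, 0.4]
grip_width: 1.001
```

Call:
drive_tool(
  moves=[
    {"dx": 114,"dy": 199,"dz": 0,"roll": 0,"jaw": -1},
    {"dx": 114,"dy": 199,"dz": 0,"roll": 0,"jaw": -1},
    {"dx": 114,"dy": 199,"dz": 0,"roll": 0,"jaw": -1},
    {"dx": 114,"dy": 199,"dz": 0,"roll": 0,"jaw": -1},
    {"dx": 114,"dy": 199,"dz": -40,"roll": 0,"jaw": -1},
    {"dx": 114,"dy": 199,"dz": -80,"roll": 0,"jaw": -1},
    {"dx": 114,"dy": 199,"dz": -80,"roll": 0,"jaw": -1},
  ],
)

```text
clock: 2.68
position: [0.6122, 0.1194, 0.1562]
tcp_rot: [0.672, 0.741, -0.002, -0.002]
ft_force: [-0.3, 0.1, -0.9]
grip_width: 0.998
```

```bash
python3 - <<'E'
from h import *
im=optics.grab_frame("wrist")
P=[(.6146,.119,.103),(.620,.050,.102),(.636,-.020,.092),(.639,-.097,.078),(.617,.1224,.008)]
pp=proj("wrist",P);print(pp.round(0).tolist())
for p in pp: 
    if abs(p).max()<900: cv2.drawMarker(im,tuple(int(x) for x in p),(0,0,255),0,10)
cv2.imwrite("pics/w1.png",im);s=sensors.state();print(s["position"],s["tcp_rot"])
E
```

```text
[[320.0, 221.0], [318.0, 307.0], [329.0, 372.0], [323.0, 423.0], [322.0, 185.0]]
[0.61371496 0.11932585 0.15879206] [ 6.72008458e-01  7.40542634e-01 -9.69346168e-04 -5.47393961e-04]
```

View pics/w1.png

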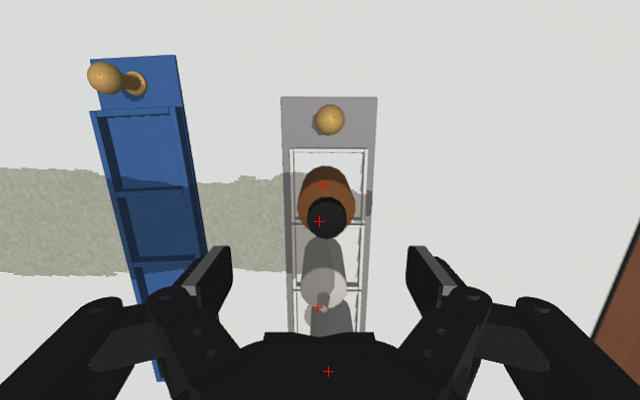

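The wrist view shows the cap centre at (326,216) and the dropper tip at (323,300). Both are about 3 to 5 mm towards +x/+y of my predictions. I'll shift by part of that and descend slowly.

Call:
drive_tool(
  moves=[
    {"dx": 2.5,"dy": 2,"dz": -40,"roll": 0,"jaw": -1},
    {"dx": 2.5,"dy": 2,"dz": -75,"roll": 0,"jaw": -1},
    {"dx": 2.5,"dy": 2,"dz": -100,"roll": 0,"jaw": -1},
    {"dx": 2.5,"dy": 2,"dz": -112,"roll": 0,"jaw": -1},
    {"dx": 2.5,"dy": 2,"dz": -112,"roll": 0,"jaw": -1},
    {"dx": 2.5,"dy": 2,"dz": -112,"roll": 0,"jaw": -0.3},
    {"dx": 2.5,"dy": 2,"dz": -112,"roll": 0,"jaw": 0},
    {"dx": 2.5,"dy": 2,"dz": -112,"roll": 0,"jaw": 0.2},
  ],
)

```text
clock: 3.72
position: [0.6171, 0.1214, 0.0482]
tcp_rot: [0.672, 0.741, -0.0, 0.0]
ft_force: [-0.6, -0.3, 6.0]
grip_width: 0.526
```

Call:
drive_tool(
  moves=[
    {"dx": 0,"dy": 0,"dz": 0,"roll": 0,"jaw": 0.6},
    {"dx": 0,"dy": 0,"dz": 0,"roll": 0,"jaw": 1},
    {"dx": 0,"dy": 0,"dz": 0,"roll": 0,"jaw": 1},
    {"dx": 0,"dy": 0,"dz": 0,"roll": 0,"jaw": 1},
  ],
)

```text
clock: 4.22
position: [0.6171, 0.1214, 0.0482]
tcp_rot: [0.672, 0.741, -0.0, 0.0]
ft_force: [-1.0, 0.1, 1.7]
grip_width: 0.523
```

Call:
drive_tool(
  moves=[
    {"dx": 0,"dy": 0,"dz": 25,"roll": 0,"jaw": 1},
    {"dx": 0,"dy": 0,"dz": 55,"roll": 0,"jaw": 1},
    {"dx": -40,"dy": 4,"dz": 55,"roll": 1,"jaw": 1},
    {"dx": -85,"dy": 8,"dz": 55,"roll": 2,"jaw": 1},
    {"dx": -130,"dy": 12,"dz": 55,"roll": 2.6,"jaw": 1},
    {"dx": -174,"dy": 16.5,"dz": 55,"roll": 2.6,"jaw": 1},
    {"dx": -174,"dy": 16.5,"dz": 55,"roll": 2.6,"jaw": 1},
    {"dx": -174,"dy": 16.5,"dz": 55,"roll": 2.6,"jaw": 1},
  ],
)

```text
clock: 5.22
position: [0.4438, 0.138, 0.1035]
tcp_rot: [0.655, 0.756, 0.0, 0.001]
ft_force: [1.1, 0.1, -1.6]
grip_width: 0.523
```

```bash
python3 - <<'E'
from h import *
s=sensors.state();print(s["position"],s["ft_force"],s["grip_width"])
ims=[]
a=optics.grab_frame("top")[120:300,185:430];b=optics.grab_frame("scene")[140:310,225:480]
g=lambda i:cv2.convertScaleAbs(cv2.resize(i,(400,int(400*i.shape[0]/i.shape[1])),interpolation=2),alpha=1.5)
A,B=g(a),g(b);h=max(len(A),len(B));o=np.zeros((h,800,3),np.uint8);o[:len(A),:400]=A;o[:len(B),400:]=B
cv2.imwrite("pics/c1.png",o)
E
```

```text
[0.44378392 0.13797011 0.10348581] [ 1.06778642  0.09788947 -1.56293693] 0.5231881535431971
```

View pics/c1.png

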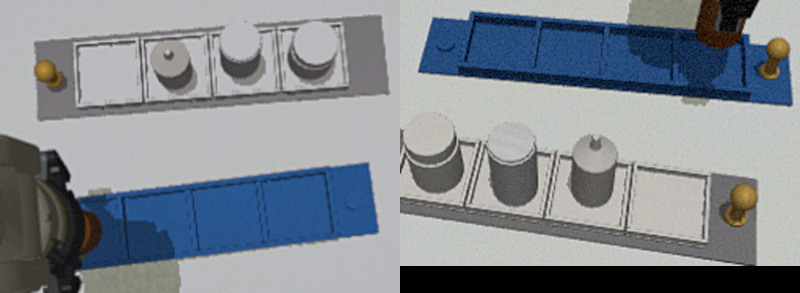

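The bottle is held upright above well 1, at (720,25) in the right-hand view. The first seat is empty and the other bottles are undisturbed. I'll lower it and release.

Call:
drive_tool(
  moves=[
    {"dx": 0,"dy": 0,"dz": -25,"roll": 0,"jaw": 1},
    {"dx": 0,"dy": 0,"dz": -42,"roll": 0,"jaw": 1},
    {"dx": 0,"dy": 0,"dz": -52,"roll": 0,"jaw": 1},
    {"dx": 0,"dy": 0,"dz": -57,"roll": 0,"jaw": 1},
    {"dx": 0,"dy": 0,"dz": -57,"roll": 0,"jaw": 1},
    {"dx": 0,"dy": 0,"dz": -57,"roll": 0,"jaw": 1},
  ],
)

```text
clock: 6.08
position: [0.4452, 0.1379, 0.0468]
tcp_rot: [0.655, 0.755, 0.001, 0.001]
ft_force: [0.1, -0.1, -1.5]
grip_width: 0.522
```

Call:
drive_tool(
  moves=[
    {"dx": 0,"dy": 0,"dz": 0,"roll": 0,"jaw": -0.3},
    {"dx": 0,"dy": 0,"dz": 0,"roll": 0,"jaw": -1},
    {"dx": 0,"dy": 0,"dz": 0,"roll": 0,"jaw": -1},
    {"dx": 0,"dy": 0,"dz": 0,"roll": 0,"jaw": -1},
    {"dx": 0,"dy": 0,"dz": 35,"roll": 0,"jaw": -1},
    {"dx": 0,"dy": 0,"dz": 75,"roll": 0,"jaw": -1},
    {"dx": 0,"dy": 0,"dz": 105,"roll": 0,"jaw": -1},
    {"dx": 0,"dy": 0,"dz": 105,"roll": 0,"jaw": -1},
  ],
)

```text
clock: 7.08
position: [0.447, 0.1382, 0.1542]
tcp_rot: [0.655, 0.756, 0.003, 0.003]
ft_force: [-0.3, -0.3, -0.3]
grip_width: 0.999
```

Call:
drive_tool(
  moves=[
    {"dx": 45,"dy": -22,"dz": 0,"roll": -1,"jaw": -1},
    {"dx": 90,"dy": -43,"dz": 0,"roll": -2.6,"jaw": -1},
    {"dx": 135,"dy": -65,"dz": 0,"roll": -2.6,"jaw": -1},
    {"dx": 175,"dy": -86,"dz": 0,"roll": -2.6,"jaw": -1},
    {"dx": 175,"dy": -86,"dz": 0,"roll": -2.6,"jaw": -1},
    {"dx": 175,"dy": -86,"dz": 0,"roll": -2.6,"jaw": -1},
  ],
)

```text
clock: 7.82
position: [0.6206, 0.0523, 0.1526]
tcp_rot: [0.672, 0.74, 0.002, 0.001]
ft_force: [-0.2, 1.1, 0.9]
grip_width: 1.001
```

```bash
python3 - <<'E'
from h import *
s=sensors.state();print(s["position"])
im=optics.grab_frame("wrist")
for n in("dropper","narrow_neck"): print(n,[(np.round(b["location"],3).tolist(),round(b["confidence"],2)) for b in optics.boxes_of(n,"wrist")[:2]])
P=[(.622,.052,.102),(.636,-.020,.092)]
for p in proj("wrist",P): cv2.drawMarker(im,tuple(int(x) for x in p),(0,0,255),0,10)
cv2.imwrite("pics/w2.png",im)
E
```

```text
[0.62063095 0.05234807 0.15255488]
dropper [([0.62, 0.059, 0.078], 0.95)]
narrow_neck [([0.458, 0.14, 0.076], 0.89), ([0.437, 0.192, 0.012], 0.63)]
```

View pics/w2.png

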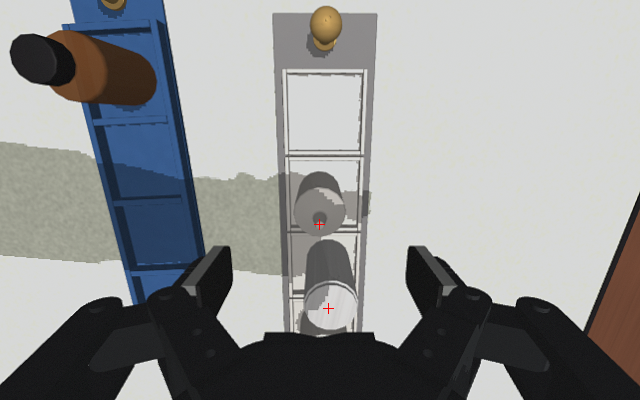

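The narrow_neck stands upright in well 1 and the dropper tip (320,219) matches the mark. Grasping now.

Call:
drive_tool(
  moves=[
    {"dx": 1,"dy": 0.5,"dz": -40,"roll": 0,"jaw": -1},
    {"dx": 1,"dy": 0.5,"dz": -75,"roll": 0,"jaw": -1},
    {"dx": 1,"dy": 0.5,"dz": -98,"roll": 0,"jaw": -1},
    {"dx": 1,"dy": 0.5,"dz": -106,"roll": 0,"jaw": -1},
    {"dx": 1,"dy": 0.5,"dz": -106,"roll": 0,"jaw": -1},
    {"dx": 1,"dy": 0.5,"dz": -106,"roll": 0,"jaw": -0.3},
    {"dx": 1,"dy": 0.5,"dz": -106,"roll": 0,"jaw": 0},
    {"dx": 1,"dy": 0.5,"dz": -106,"roll": 0,"jaw": 0.2},
  ],
)

```text
clock: 8.98
position: [0.6223, 0.0534, 0.0492]
tcp_rot: [0.672, 0.741, 0.003, 0.003]
ft_force: [-0.4, -0.3, 2.9]
grip_width: 0.457
```

Call:
drive_tool(
  moves=[
    {"dx": 0,"dy": 0,"dz": 0,"roll": 0,"jaw": 0.6},
    {"dx": 0,"dy": 0,"dz": 0,"roll": 0,"jaw": 1},
    {"dx": 0,"dy": 0,"dz": 0,"roll": 0,"jaw": 1},
    {"dx": 0,"dy": 0,"dz": 0,"roll": 0,"jaw": 1},
  ],
)

```text
clock: 9.48
position: [0.6223, 0.0534, 0.0492]
tcp_rot: [0.672, 0.741, 0.003, 0.003]
ft_force: [-0.9, -0.3, 0.6]
grip_width: 0.46
```

Call:
drive_tool(
  moves=[
    {"dx": 0,"dy": 0,"dz": 25,"roll": 0,"jaw": 1},
    {"dx": 0,"dy": 0,"dz": 55,"roll": 0,"jaw": 1},
    {"dx": -42,"dy": 3,"dz": 55,"roll": 1,"jaw": 1},
    {"dx": -85,"dy": 5,"dz": 55,"roll": 2,"jaw": 1},
    {"dx": -130,"dy": 8,"dz": 55,"roll": 2.6,"jaw": 1},
    {"dx": -169,"dy": 10,"dz": 55,"roll": 2.6,"jaw": 1},
    {"dx": -169,"dy": 10,"dz": 55,"roll": 2.6,"jaw": 1},
    {"dx": -169,"dy": 10,"dz": 55,"roll": 2.6,"jaw": 1},
  ],
)

```text
clock: 10.48
position: [0.4543, 0.0633, 0.1045]
tcp_rot: [0.655, 0.756, 0.003, 0.004]
ft_force: [1.4, 0.3, -0.6]
grip_width: 0.457
```

Call:
drive_tool(
  moves=[
    {"dx": 0,"dy": 0,"dz": -25,"roll": 0,"jaw": 1},
    {"dx": 0,"dy": 0,"dz": -42,"roll": 0,"jaw": 1},
    {"dx": 0,"dy": 0,"dz": -52,"roll": 0,"jaw": 1},
    {"dx": 0,"dy": 0,"dz": -57,"roll": 0,"jaw": 1},
    {"dx": 0,"dy": 0,"dz": -57,"roll": 0,"jaw": 1},
    {"dx": 0,"dy": 0,"dz": -57,"roll": 0,"jaw": 1},
  ],
)

```text
clock: 11.22
position: [0.4549, 0.0633, 0.0479]
tcp_rot: [0.655, 0.756, 0.004, 0.004]
ft_force: [0.8, -0.1, -1.7]
grip_width: 0.457
```

Call:
drive_tool(
  moves=[
    {"dx": 0,"dy": 0,"dz": 0,"roll": 0,"jaw": -0.3},
    {"dx": 0,"dy": 0,"dz": 0,"roll": 0,"jaw": -1},
    {"dx": 0,"dy": 0,"dz": 0,"roll": 0,"jaw": -1},
    {"dx": 0,"dy": 0,"dz": 0,"roll": 0,"jaw": -1},
    {"dx": 0,"dy": 0,"dz": 35,"roll": 0,"jaw": -1},
    {"dx": 0,"dy": 0,"dz": 75,"roll": 0,"jaw": -1},
    {"dx": 0,"dy": 0,"dz": 105,"roll": 0,"jaw": -1},
    {"dx": 0,"dy": 0,"dz": 105,"roll": 0,"jaw": -1},
  ],
)

```text
clock: 12.22
position: [0.4567, 0.0633, 0.1552]
tcp_rot: [0.655, 0.756, 0.005, 0.006]
ft_force: [0.1, 0.1, -0.1]
grip_width: 0.998
```

Call:
drive_tool(
  moves=[
    {"dx": 45,"dy": -20,"dz": 0,"roll": -1,"jaw": -1},
    {"dx": 90,"dy": -40,"dz": 0,"roll": -2.6,"jaw": -1},
    {"dx": 135,"dy": -60,"dz": 0,"roll": -2.6,"jaw": -1},
    {"dx": 181,"dy": -81,"dz": 0,"roll": -2.6,"jaw": -1},
    {"dx": 181,"dy": -81,"dz": 0,"roll": -2.6,"jaw": -1},
    {"dx": 181,"dy": -81,"dz": 0,"roll": -2.6,"jaw": -1},
  ],
)

```text
clock: 12.98
position: [0.6364, -0.0175, 0.1534]
tcp_rot: [0.672, 0.741, 0.004, 0.005]
ft_force: [-0.1, -0.1, -1.3]
grip_width: 1.004
```

```bash
python3 - <<'E'
from h import *
s=sensors.state();print(s["position"],s["tcp_rot"])
im=optics.grab_frame("wrist")
P=[(.637,-.018,.092),(.640,-.095,.078)]
for p in proj("wrist",P): cv2.drawMarker(im,tuple(int(x) for x in p),(0,0,255),0,10)
cv2.imwrite("pics/w3.png",im)
E
```

```text
[ 0.6363727  -0.01750674  0.15338161] [0.67183221 0.74067743 0.0042063  0.00455322]
```

View pics/w3.png

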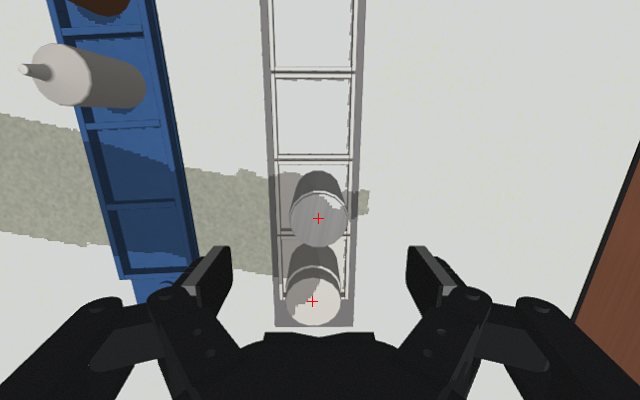

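The dropper stands in well 2, and the marks sit on the lid centres of the can and the jar.

Call:
drive_tool(
  moves=[
    {"dx": 0.5,"dy": 0,"dz": -40,"roll": 0,"jaw": -1},
    {"dx": 0.5,"dy": 0,"dz": -75,"roll": 0,"jaw": -1},
    {"dx": 0.5,"dy": 0,"dz": -98,"roll": 0,"jaw": -1},
    {"dx": 0.5,"dy": 0,"dz": -107,"roll": 0,"jaw": -1},
    {"dx": 0.5,"dy": 0,"dz": -107,"roll": 0,"jaw": -1},
    {"dx": 0.5,"dy": 0,"dz": -107,"roll": 0,"jaw": -0.3},
    {"dx": 0.5,"dy": 0,"dz": -107,"roll": 0,"jaw": 0},
    {"dx": 0.5,"dy": 0,"dz": -107,"roll": 0,"jaw": 0.2},
  ],
)

```text
clock: 14.02
position: [0.6372, -0.0173, 0.0484]
tcp_rot: [0.672, 0.741, 0.005, 0.006]
ft_force: [-1.3, -0.5, 5.8]
grip_width: 0.508
```

Call:
drive_tool(
  moves=[
    {"dx": 0,"dy": 0,"dz": 0,"roll": 0,"jaw": 0.6},
    {"dx": 0,"dy": 0,"dz": 0,"roll": 0,"jaw": 1},
    {"dx": 0,"dy": 0,"dz": 0,"roll": 0,"jaw": 1},
    {"dx": 0,"dy": 0,"dz": 0,"roll": 0,"jaw": 1},
  ],
)

```text
clock: 14.52
position: [0.6373, -0.0174, 0.0484]
tcp_rot: [0.672, 0.741, 0.005, 0.006]
ft_force: [-0.1, 0.0, 1.0]
grip_width: 0.505
```

Call:
drive_tool(
  moves=[
    {"dx": 0,"dy": 0,"dz": 25,"roll": 0,"jaw": 1},
    {"dx": 0,"dy": 0,"dz": 55,"roll": 0,"jaw": 1},
    {"dx": -42,"dy": 2,"dz": 55,"roll": 1,"jaw": 1},
    {"dx": -85,"dy": 3,"dz": 55,"roll": 2,"jaw": 1},
    {"dx": -130,"dy": 5,"dz": 55,"roll": 2.6,"jaw": 1},
    {"dx": -174,"dy": 6.5,"dz": 55,"roll": 2.6,"jaw": 1},
    {"dx": -174,"dy": 6.5,"dz": 55,"roll": 2.6,"jaw": 1},
    {"dx": -174,"dy": 6.5,"dz": 55,"roll": 2.6,"jaw": 1},
  ],
)

```text
clock: 15.52
position: [0.4641, -0.0111, 0.1038]
tcp_rot: [0.655, 0.756, 0.005, 0.006]
ft_force: [1.4, 0.3, -1.4]
grip_width: 0.507
```

Call:
drive_tool(
  moves=[
    {"dx": 0,"dy": 0,"dz": -25,"roll": 0,"jaw": 1},
    {"dx": 0,"dy": 0,"dz": -42,"roll": 0,"jaw": 1},
    {"dx": 0,"dy": 0,"dz": -52,"roll": 0,"jaw": 1},
    {"dx": 0,"dy": 0,"dz": -57,"roll": 0,"jaw": 1},
    {"dx": 0,"dy": 0,"dz": -57,"roll": 0,"jaw": 1},
    {"dx": 0,"dy": 0,"dz": -57,"roll": 0,"jaw": 1},
  ],
)

```text
clock: 16.27
position: [0.4647, -0.0111, 0.0471]
tcp_rot: [0.655, 0.756, 0.006, 0.007]
ft_force: [-0.1, 0.3, -1.2]
grip_width: 0.505
```

Call:
drive_tool(
  moves=[
    {"dx": 0,"dy": 0,"dz": 0,"roll": 0,"jaw": -0.3},
    {"dx": 0,"dy": 0,"dz": 0,"roll": 0,"jaw": -1},
    {"dx": 0,"dy": 0,"dz": 0,"roll": 0,"jaw": -1},
    {"dx": 0,"dy": 0,"dz": 0,"roll": 0,"jaw": -1},
    {"dx": 0,"dy": 0,"dz": 35,"roll": 0,"jaw": -1},
    {"dx": 0,"dy": 0,"dz": 75,"roll": 0,"jaw": -1},
    {"dx": 0,"dy": 0,"dz": 105,"roll": 0,"jaw": -1},
    {"dx": 0,"dy": 0,"dz": 105,"roll": 0,"jaw": -1},
  ],
)

```text
clock: 17.27
position: [0.4665, -0.0115, 0.1545]
tcp_rot: [0.655, 0.756, 0.007, 0.009]
ft_force: [0.2, 0.0, 0.6]
grip_width: 1.0
```

Call:
drive_tool(
  moves=[
    {"dx": 45,"dy": -21,"dz": 0,"roll": -1,"jaw": -1},
    {"dx": 90,"dy": -42,"dz": 0,"roll": -2.6,"jaw": -1},
    {"dx": 135,"dy": -63,"dz": 0,"roll": -2.6,"jaw": -1},
    {"dx": 174,"dy": -84,"dz": 0,"roll": -2.6,"jaw": -1},
    {"dx": 174,"dy": -84,"dz": 0,"roll": -2.6,"jaw": -1},
    {"dx": 174,"dy": -84,"dz": 0,"roll": -2.6,"jaw": -1},
  ],
)

```text
clock: 18.02
position: [0.6392, -0.095, 0.1528]
tcp_rot: [0.672, 0.741, 0.006, 0.007]
ft_force: [0.0, 1.0, 0.5]
grip_width: 0.996
```

Call:
drive_tool(
  moves=[
    {"dx": 1,"dy": 0,"dz": -40,"roll": 0,"jaw": -1},
    {"dx": 1,"dy": 0,"dz": -80,"roll": 0,"jaw": -1},
    {"dx": 1,"dy": 0,"dz": -108,"roll": 0,"jaw": -1},
    {"dx": 1,"dy": 0,"dz": -119,"roll": 0,"jaw": -1},
    {"dx": 1,"dy": 0,"dz": -119,"roll": 0,"jaw": -1},
    {"dx": 1,"dy": 0,"dz": -119,"roll": 0,"jaw": -0.3},
    {"dx": 1,"dy": 0,"dz": -119,"roll": 0,"jaw": 0},
    {"dx": 1,"dy": 0,"dz": -119,"roll": 0,"jaw": 0.1},
  ],
)

```text
clock: 19.02
position: [0.6411, -0.0953, 0.0357]
tcp_rot: [0.672, 0.741, 0.006, 0.009]
ft_force: [-1.6, 2.3, 5.6]
grip_width: 0.572
```

Call:
drive_tool(
  moves=[
    {"dx": 0,"dy": 0,"dz": 0,"roll": 0,"jaw": 0.6},
    {"dx": 0,"dy": 0,"dz": 0,"roll": 0,"jaw": 1},
    {"dx": 0,"dy": 0,"dz": 0,"roll": 0,"jaw": 1},
    {"dx": 0,"dy": 0,"dz": 0,"roll": 0,"jaw": 1},
  ],
)

```text
clock: 19.52
position: [0.6412, -0.0953, 0.0357]
tcp_rot: [0.672, 0.741, 0.007, 0.009]
ft_force: [-0.4, -0.1, 1.4]
grip_width: 0.574
```

Call:
drive_tool(
  moves=[
    {"dx": 0,"dy": 0,"dz": 25,"roll": 0,"jaw": 1},
    {"dx": 0,"dy": 0,"dz": 55,"roll": 0,"jaw": 1},
    {"dx": -42,"dy": 3,"dz": 55,"roll": 1,"jaw": 1},
    {"dx": -85,"dy": 5,"dz": 55,"roll": 2,"jaw": 1},
    {"dx": -130,"dy": 8,"dz": 55,"roll": 2.6,"jaw": 1},
    {"dx": -167,"dy": 10,"dz": 55,"roll": 2.6,"jaw": 1},
    {"dx": -167,"dy": 10,"dz": 55,"roll": 2.6,"jaw": 1},
    {"dx": -167,"dy": 10,"dz": 55,"roll": 2.6,"jaw": 1},
  ],
)

```text
clock: 20.52
position: [0.4752, -0.0857, 0.0911]
tcp_rot: [0.655, 0.756, 0.007, 0.009]
ft_force: [0.6, 0.1, -3.2]
grip_width: 0.571
```

Call:
drive_tool(
  moves=[
    {"dx": 0,"dy": 0,"dz": -25,"roll": 0,"jaw": 1},
    {"dx": 0,"dy": 0,"dz": -42,"roll": 0,"jaw": 1},
    {"dx": 0,"dy": 0,"dz": -52,"roll": 0,"jaw": 1},
    {"dx": 0,"dy": 0,"dz": -57,"roll": 0,"jaw": 1},
    {"dx": 0,"dy": 0,"dz": -57,"roll": 0,"jaw": 1},
    {"dx": 0,"dy": 0,"dz": -57,"roll": 0,"jaw": 1},
  ],
)

```text
clock: 21.28
position: [0.4758, -0.0859, 0.0345]
tcp_rot: [0.655, 0.756, 0.007, 0.01]
ft_force: [0.3, -0.5, -1.3]
grip_width: 0.576
```

Call:
drive_tool(
  moves=[
    {"dx": 0,"dy": 0,"dz": 0,"roll": 0,"jaw": -0.3},
    {"dx": 0,"dy": 0,"dz": 0,"roll": 0,"jaw": -1},
    {"dx": 0,"dy": 0,"dz": 0,"roll": 0,"jaw": -1},
    {"dx": 0,"dy": 0,"dz": 0,"roll": 0,"jaw": -1},
    {"dx": 0,"dy": 0,"dz": 35,"roll": 0,"jaw": -1},
    {"dx": 0,"dy": 0,"dz": 75,"roll": 0,"jaw": -1},
    {"dx": 0,"dy": 0,"dz": 115,"roll": 0,"jaw": -1},
    {"dx": 0,"dy": 0,"dz": 150,"roll": 0,"jaw": -1},
  ],
)

```text
clock: 22.28
position: [0.4759, -0.0859, 0.1861]
tcp_rot: [0.655, 0.756, 0.007, 0.01]
ft_force: [-0.2, -0.8, -0.2]
grip_width: 1.001
```

Call:
drive_tool(
  moves=[
    {"dx": 0,"dy": -60,"dz": 30,"roll": 0,"jaw": -1},
    {"dx": 0,"dy": -120,"dz": 30,"roll": 0,"jaw": -1},
    {"dx": 0,"dy": -180,"dz": 30,"roll": 0,"jaw": -1},
    {"dx": 0,"dy": -240,"dz": 30,"roll": 0,"jaw": -1},
    {"dx": -20,"dy": -300,"dz": 30,"roll": 0,"jaw": -1},
    {"dx": -20,"dy": -300,"dz": 30,"roll": 0,"jaw": -1},
    {"dx": -20,"dy": -300,"dz": 30,"roll": 0,"jaw": -1},
  ],
)

```text
clock: 23.15
position: [0.4555, -0.3857, 0.2157]
tcp_rot: [0.655, 0.755, 0.008, 0.01]
ft_force: [0.4, -0.5, -0.7]
grip_width: 1.002
```

```bash
python3 - <<'E'
from h import *
a=optics.grab_frame("top")[120:300,185:430];b=optics.grab_frame("scene")[120:290,225:480]
g=lambda i:cv2.convertScaleAbs(cv2.resize(i,(400,int(400*i.shape[0]/i.shape[1])),interpolation=2),alpha=1.5)
A,B=g(a),g(b);o=np.zeros((max(len(A),len(B)),800,3),np.uint8);o[:len(A),:400]=A;o[:len(B),400:]=B
u=np.array([-.1417,.9899]);c=np.array([.459,.0265])
for n,k,zt in(("nn",112.5,.101),("dr",37.5,.101),("can",-37.5,.09),("jar",-112.5,.076)):
    P=np.r_[c+u*k/1000,zt]
    p=(proj("top",P)[0]-[185,120])*400/245;q=(proj("scene",P)[0]-[225,120])*400/255+[400,0]
    for m in(p,q):cv2.drawMarker(o,tuple(int(x) for x in m),(0,0,255),0,10)
cv2.imwrite("pics/c2.png",o)
E
```

View pics/c2.png

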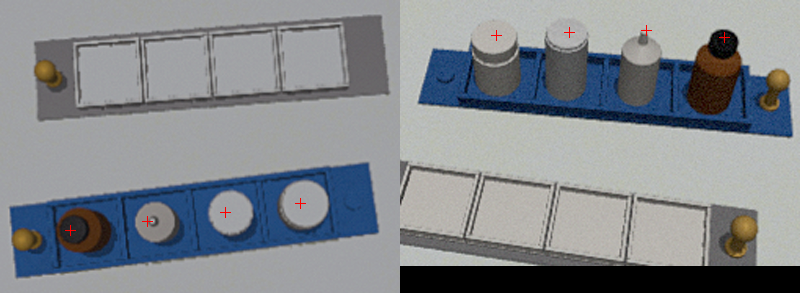

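All four bottles stand upright in their wells, with their tops within about 3 mm of the predicted well-centre marks. The order from the rack post is narrow_neck, dropper, can, jar. The arm is clear, so I'm handing in.

```bash
python3 -c "
from station import workorder;print(workorder.hand_in())"
```

```text
the job is handed in; nothing more can be done
None
```

I moved all four bottles into the blue rack and handed the job in at about 23 s on the robot's clock; the hand-in gives no verdict. The order from the rack's post is narrow_neck, dropper, can, jar, the same as from the carrier's post.

**Final check:** the last top and scene pictures show every bottle upright in its own well and let go. The gripper had been moved about 0.3 m away. By eye, the bottle tops lie within a few millimetres (up to about 5) of the computed well centres; the tolerance is 17 mm.

**Disagreements:**
- On the first approach, the wrist camera put the narrow_neck and dropper about 3–5 mm off the top and scene estimates. I took a position in between, and every grasp held.
- The measured tool tilt drifted to about 0.02 rad over the run, with no visible effect on the bottles.

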